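Latch the battery box

ROBOT

A 6-joint arm with a two-finger parallel gripper is mounted at the origin on the work surface. World frame = base frame: x ahead of the robot, y to its left, z up, the work surface at z = 0. Lengths are in m, angles in rad, forces in N, time in s.
With the tool pointing down it reaches from about 0.325 to 1 m from the base axis. Payload 5.1 kg.
Tool frame: the origin (TCP) lies at the very end of the fingers, on their centre line; the grasp point (between the pads) lies 19 mm behind it; z points along the fingers, y is the line along which they close (so a half turn about z gives the same grasp; the last joint's range is limited). The gripper opens to 85 mm and grips with 20 to 120 N. Pads are 22 mm wide; open, the fingers measure 114 mm over their backs; the gripper's body (76 mm by 85 mm) begins 54 mm behind the grasp point. The pads swing forward as they close: fully open they stand 13 mm farther back than shut.
Start: joints at [1.019, 0.124, 1.65, -0, 1.367, -0.083], TCP at [0.294, 0.58, 0.231] pointing down, gripper open.
Joint ranges: [-2.61, 2.61], [-1.02, 2.33], [0.03, 2.71], [-1.35, 4.49], [0.32, 2.68], [-2.91, 2.91]. Speed limits (rad/s): [2.57, 2.57, 3.14, 3.14, 3.14, 3.14].

INTERFACE

Orientations are given as [roll, pitch, yaw] about the fixed x, y, z axes, in that order (R = Rz(yaw) Ry(pitch) Rx(roll)).
In Python, from bench import ctrl, cams gives the robot as it stands. The module is installed in compiled form; this text tells all that it offers.
- The arm moves only by the tool arm_command, never from a script. Its argument "motion" is a list of rows, each an object of numbers: "x", "y", "z": the shift along the tool's x, y, z in cm; "twist": the turn about the tool's z in degrees. In form: [{"x": .., "y": .., "z": .., "twist": ..}, ...]. A call has 1 to 10 rows; each row is the pose to reach, as a shift and turn from the pose commanded when the call began, along the tool's axes at that moment; what a row does not reach only later rows make up. A row lasts 1/8 s, in which the tool goes at most 62.5 mm and 10.7 degrees, less where a joint would pass 70% of its speed; a pose out of reach is approached as far as the arm can. A call with a gripper value outside its range is refused whole. "grip" is the finger opening in cm, from 0 to 8.54, set as the call begins (left out, the last holds). The fingers move at their own pace and stop on an object; "newtons" is the grip in N (left out, the last holds). Time passes only in rows, so rows that repeat a pose let the fingers close. It gives the time, the measured TCP pose, the force, the opening and the grip force at its end, in the units of the state.
- ctrl.observe(): the state, without advancing time (a new reading comes with each control period).
- cams.camera(name): name is "scene" or "top"; returns the picture (480x640x3 uint8, red, green, blue); there is no depth.
- cams.get_calibration(name): a dict with "fx", "fy", "cx", "cy" (pixels), "origin" and "orientation" of the camera in the world. Camera axes: x right, y down, z forward; pixel columns grow to the right and rows downward; lengths in m; the calibration is good to about 2 mm. A picture is of the moment at which its call begins. get_calibration takes no time and is no camera call.
- ctrl.finish_job(): hands the job in; it is judged then, once.
The state is a dict: "time_s": time; "joints": joint angles; "qd": joint speeds; "tau": joint torques, N m; "ee_pos": TCP position; "tcp_rot": TCP orientation; "contact_force": force on the tool from outside, world axes, zero at the start; "wrist_torque": the same for the moment, N m; "opening": finger opening in m; "finger_force": force on a finger pad.
Only numpy, scipy, OpenCV 4.12 (cv2) and the standard library are available. Lean on these libraries where they do the work, as an engineer would, in place of code of your own. Each camera call takes 0.05 s, during which the arm holds its last target. There are 200 camera calls.

TASK

The lid of the battery box (the taller, narrower box with the carrying handle on its lid) has been left unlatched. Tip the steel wire loop of its draw latch over so that it hooks behind the keeper on the lid, then press the lever down past centre until it lies fully down and holds the lid drawn tight. Do not touch the flat parts organiser with the clear lid, whose latch is open too, and leave the loose things on the bench where they are.

Things in the scene. Friction and masses are not known exactly. Their poses are not given: they have to be found in the camera images.
- battery_box: The battery box, fixed: 236 (its x) x 134 (its y) x 90 mm high, black, grey lid with a folded black handle. Origin: centre of its underside, z up; +x runs from the lever to the keeper and handle, the -x end is nearer the robot. All the latch is on its centre plane y = 0. Deck and lid top: z = 90 mm.
- lever_pivot (a point): The lever's pivot, its axis along the box's y: 35 mm from the box's centre towards -x, 106 mm above the bench. Axes as the box's.
- lever (a joint): Steel lever's angle, rad: 0 = fully down, pointing to the box's -x; 1.57 upright; starts 1.50 to 1.75, limit 1.95. Strap 24 mm wide, 5 thick, reaching 75 mm from the pivot. Stays where left (0.5 N at its end moves it). With the loop hooked the last 0.8 rad pulls the sprung keeper, about 2 to 3 N at its end; dead centre near 0.2, below that it pulls itself down.
- loop_bar (a point): Centre of the loop's crossbar, 8 mm thick, 46 mm long along the box's y; two side wires, 38 mm apart, join it to a hinge on the lever, 92 mm from the bar and 20 mm from the pivot. Starts upright, 16 deg to +x to 11 deg to -x, bar 25 mm or more above the lever's end. Stays within 17 deg of upright; tipped over 35 deg to +x it drops and its bar lands on the lid beyond the keeper.
- keeper_foot (a point): Foot of the keeper at rest, on the lid (69 mm from the pivot along the box's +x): a steel tongue 26 mm wide, 24 mm tall, 5 mm thick, leaning 15 deg to +x. The loop's bar belongs on its +x side, lying on or just above the lid. Fixed to the box; axes as the box's.
- keeper (a joint): How far the sprung keeper is drawn towards the lever, m: 0 at rest, about 0.004 to 0.006 when the latch is closed.
- organiser: Bystander, fixed to the bench: the flat parts organiser, 236 x 172 x 56 mm, black with a clear lid over rows of bins, with the same kind of latch, open. Origin at the centre of its underside. Not to be touched.
- wheel: Bystander: loose black robot wheel lying flat, 72 mm across, 22 mm thick. Origin at the centre of its underside.
- screwdriver: Bystander: loose screwdriver, 190 mm long, lying on the bench. Origin at its underside.

How it is judged:
On the way:
1. the loop's bar lies behind the keeper, down at the lid, while the lever still stands up (value of joint lever above 0.9 rad and x of loop_bar in the frame of battery_box above 0.039 m and z of loop_bar in the frame of battery_box below 0.104 m), for 0.1 s.
At the end, for the whole second after the job is handed in: The battery box's lever is down (within 0.12 rad of flat, past centre), the loop's bar is behind the keeper, not above it, and the keeper is drawn by more than 2 mm, so that the latch holds the lid tight (value of joint lever below 0.12 rad and value of joint keeper above 0.002 m and x of loop_bar in the frame of battery_box above 0.03 m and z of loop_bar in the frame of battery_box below 0.11 m); the robot touches nothing.
It fails at once if the robot touched the parts organiser or its latch (contact force between any of the fingers, the arm and organiser above 2 N).
It fails at once if a loose bystander was moved by more than 30 mm (distance of any of wheel, screwdriver from where it was at the start of the episode above 0.03 m).
It also fails if it takes over 42 s, if anything falls off the work surface, if the arm or the gripper's body presses on something with over 40 N, if the wrist force passes 120 N, or if a joint passes its speed limit or range.

## Working session

There is one attempt and no reset: what is moved stays moved. The work goes in short steps, Python scripts to look and compute and a tool call to move; the robot and the scene stay as the last step left them, time stands still between calls to the robot, and variables do not carry over. Pictures are saved under pics/ and viewed, at most 10 in all, crops included, and the job is handed in when it is done.

Besides the shell and the picture viewer there is one more tool, called after "Request:" in YAML: its name, and indented under it one key for each argument. arm_command: Moves the arm, as the interface text tells. Its arguments: {"type":"object","properties":{"motion":{"type":"array"},"grip":{"type":"number"},"newtons":{"type":"number"}},"required":["motion"]}

```bash
mkdir -p pics
python3 - <<'E'
from bench import ctrl,cams
import cv2
for n in("scene","top"):
    cv2.imwrite(f"pics/{n}0.png",cams.camera(n)[:,:,::-1]); print(n,cams.get_calibration(n))
s=ctrl.observe();print(s["time_s"],s["ee_pos"],s["tcp_rot"],s["opening"])
E
```

```text
scene {'fx': 454.47661795056706, 'fy': 454.47661795056706, 'cx': 322.30892639084936, 'cy': 236.54924049835245, 'origin': array([1.17332647, 0.23252327, 0.87388949]), 'orientation': array([-2.40834559,  0.0146243 ,  1.8959273 ])}
top {'fx': 479.5502470219379, 'fy': 479.5502470219379, 'cx': 328.69601690779433, 'cy': 231.20979013184416, 'origin': array([ 4.45239670e-01, -1.08956253e-03,  1.17982345e+00]), 'orientation': array([-3.06366848, -0.01315242, -1.55325743])}
0.1 [0.29340706 0.57939618 0.23018255] [-3.13971897e+00 -1.69998705e-04  2.67278137e+00] 0.08547313410484521
```

View pics/scene0.png

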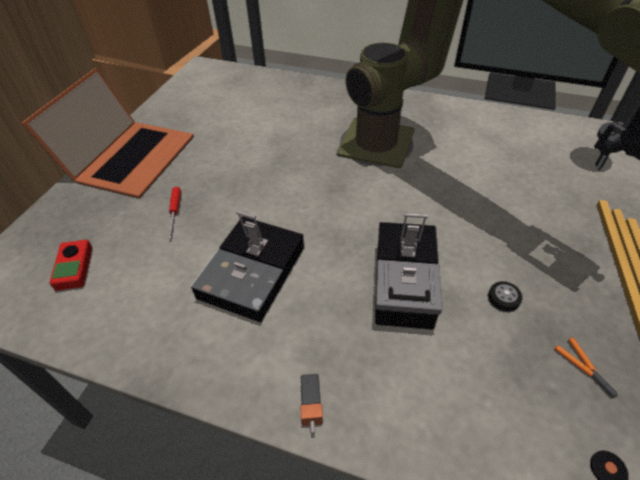

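View pics/top0.png

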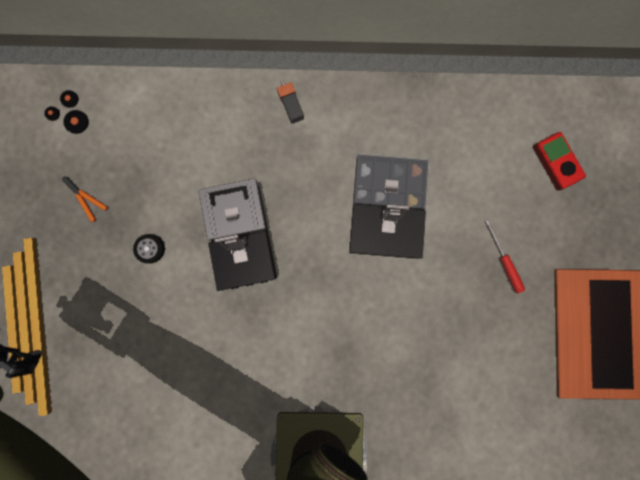

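The battery box is in the top view at about (238,235), with its lever block at (239,255), loop bar at (228,238) and keeper at (232,213). In the scene view it is at (408,275), with the loop's bar at about (413,216). The organiser is to its right in the top view, at (390,205). I'll enlarge both views of the box.

Run:
```python
import cv2
a=cv2.imread("pics/top0.png")[165:305,180:300];b=cv2.imread("pics/scene0.png")[200:340,355:455]
a=cv2.resize(a,None,fx=4,fy=4,interpolation=2);b=cv2.resize(b,None,fx=4,fy=4,interpolation=2)
import numpy as np
c=cv2.hconcat([a[:560,:400],b[:560]]) 
c=cv2.convertScaleAbs(c,alpha=1.6,beta=15)
cv2.imwrite("pics/crop0.png",c);print(c.shape)
```

```text
(560, 800, 3)
```

View pics/crop0.png

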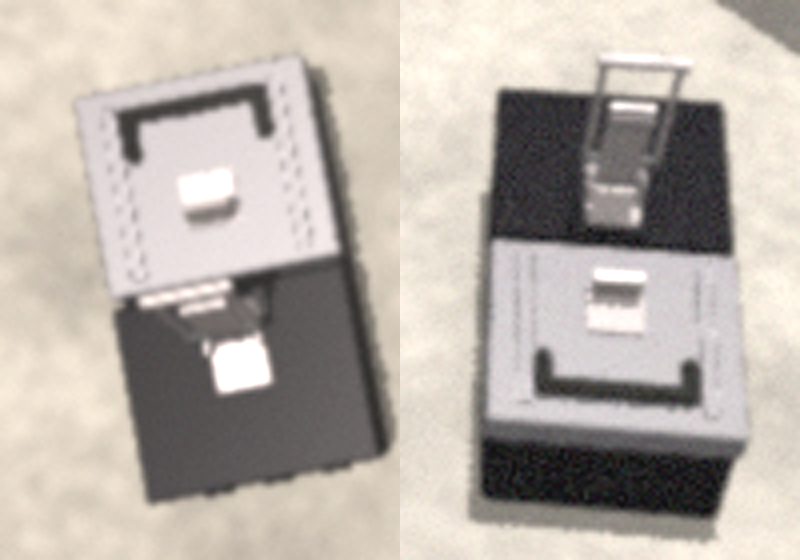

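The crop shows the deck and lid corners, the bar (top crop (140,300)-(232,285), scene crop (598,58)-(690,64)) and the lever end (top ~(203,306), scene ~(634,107)). The keeper top is at top crop (206,188) and scene crop (620,275).

```bash
cat > h.py <<'E'
import numpy as np
from scipy.spatial.transform import Rotation as R
from bench import ctrl,cams
def ray(n,u,v):
    c=cams.get_calibration(n);d=np.array([(u-c["cx"])/c["fx"],(v-c["cy"])/c["fy"],1])
    return np.array(c["origin"]),R.from_euler("xyz",c["orientation"]).apply(d)
def onz(n,u,v,z):
    o,d=ray(n,u,v);return o+d*(z-o[2])/d[2]
def tri(p,q):
    o1,d1=ray("top",*p);o2,d2=ray("scene",*q)
    t=np.linalg.lstsq(np.c_[d1,-d2],o2-o1,rcond=None)[0]
    a,b=o1+t[0]*d1,o2+t[1]*d2
    return (a+b)/2,np.linalg.norm(a-b)
T=lambda x,y:(x/4+180,y/4+165)
S=lambda x,y:((x-400)/4+355,y/4+200)
E
python3 - <<'E'
from h import *
np.set_printoptions(precision=4,suppress=True)
t=np.array([onz("top",*T(*p),.09) for p in[(78,98),(303,57),(375,455),(150,502)]])
s=np.array([onz("scene",*S(*p),.09) for p in[(487,415),(745,440),(722,102),(498,90)]])
for k in(t,s):
    print(k[:,:2],k.mean(0)[:2],[np.linalg.norm(k[i]-k[i-1]) for i in range(4)]); e=(k[0]+k[1]-k[2]-k[3]);print("yaw",np.arctan2(e[1],e[0]))
    c=k.mean(0);y=np.arctan2(e[1],e[0])
for a,b in[((140,300),(598,58)),((232,285),(690,64)),((203,306),(634,107)),((206,188),(620,275))]:print(tri(T(*a),S(*b)))
E
```

```text
[[0.6208 0.2832]
 [0.647  0.1555]
 [0.4206 0.1083]
 [0.3921 0.234 ]] [0.5201 0.1953] [np.float64(0.23391698108764244), np.float64(0.13035539878451835), np.float64(0.23133441210109865), np.float64(0.12892021067791207)]
yaw 0.20880402707312304
[[0.6489 0.1611]
 [0.6231 0.2882]
 [0.3924 0.2393]
 [0.4233 0.1114]] [0.5219 0.2   ] [np.float64(0.23097872976990855), np.float64(0.12969618567598065), np.float64(0.2358027653557135), np.float64(0.13163093506567428)]
yaw 0.21285150161901145
(array([0.5039, 0.1934, 0.2232]), np.float64(0.04140179570418239))
(array([0.5032, 0.1947, 0.2143]), np.float64(0.04950601452209942))
(array([0.4979, 0.1934, 0.1773]), np.float64(0.004403320836229678))
(array([0.566 , 0.2056, 0.1224]), np.float64(0.006641150938541051))
```

Box centre is about (0.521, 0.198), yaw 0.211, and the sizes agree. The bar is about 17 mm to +x of the pivot at z≈0.22, which is plausible. I'll move the closed fingers to the -x side of the bar, staying above it.

Request:
arm_command:
  motion:
    - {"x":0,"y":0,"z":-5}
    - {"x":-32.5,"y":-27.9,"z":-5,"twist":51}
    - {"x":-32.5,"y":-27.9,"z":-5,"twist":51}
    - {"x":-32.5,"y":-27.9,"z":-5,"twist":51}
    - {"x":-32.5,"y":-27.9,"z":-5,"twist":51}
    - {"x":-32.5,"y":-27.9,"z":-5,"twist":51}
    - {"x":-32.5,"y":-27.9,"z":-5,"twist":51}
    - {"x":-32.5,"y":-27.9,"z":-5,"twist":51}
    - {"x":-32.5,"y":-27.9,"z":-5,"twist":51}
    - {"x":-32.5,"y":-27.9,"z":-5,"twist":51}
  grip: 0
  newtons: 40

```text
schema error: expected keys x, y, z, twist
```

Request:
arm_command:
  motion:
    - {"x":0,"y":0,"z":-5,"twist":0}
    - {"x":-32.5,"y":-27.9,"z":-5,"twist":51}
    - {"x":-32.5,"y":-27.9,"z":-5,"twist":51}
    - {"x":-32.5,"y":-27.9,"z":-5,"twist":51}
    - {"x":-32.5,"y":-27.9,"z":-5,"twist":51}
    - {"x":-32.5,"y":-27.9,"z":-5,"twist":51}
    - {"x":-32.5,"y":-27.9,"z":-5,"twist":51}
    - {"x":-32.5,"y":-27.9,"z":-5,"twist":51}
    - {"x":-32.5,"y":-27.9,"z":-5,"twist":51}
    - {"x":-32.5,"y":-27.9,"z":-5,"twist":51}
  grip: 0
  newtons: 40

```text
time_s: 1.35
ee_pos: [0.4573, 0.1843, 0.2809]
tcp_rot: [-3.141, -0.0, 1.782]
contact_force: [-0.3, 0.3, -0.4]
opening: -0.0003
finger_force: 0.0
```

Request:
arm_command:
  motion:
    - {"x":0,"y":0,"z":5,"twist":0}
    - {"x":0,"y":0,"z":8.3,"twist":0}
    - {"x":0,"y":0,"z":8.3,"twist":0}

```text
time_s: 1.72
ee_pos: [0.4549, 0.185, 0.1949]
tcp_rot: [-3.135, 0.0, 1.785]
contact_force: [0.5, 1.0, 0.3]
opening: 0.0001
finger_force: 0.0
```

Run:
```python
from h import *
import cv2
a=cams.camera("scene")[180:320,345:465,::-1];b=cams.camera("top")[165:305,180:260,::-1]
c=cv2.resize(cv2.hconcat([a,b]),None,fx=4,fy=4,interpolation=2)
cv2.imwrite("pics/c1.png",cv2.convertScaleAbs(c,alpha=1.6,beta=15));print(ctrl.observe()["ee_pos"])
```

```text
[0.45759737 0.18528528 0.19927465]
```

View pics/c1.png

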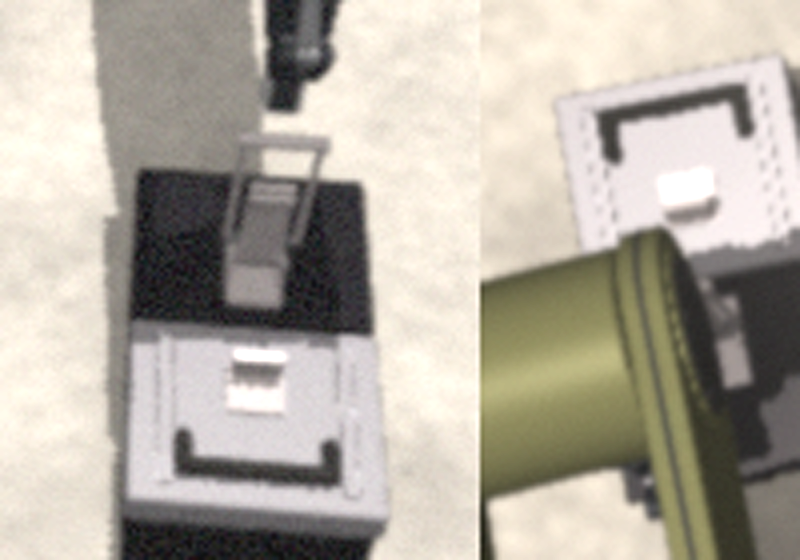

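The fingertip sits behind (-x of) the bar and lower than it: tip at (285,105), bar at (283,142). Now I'll push along +x.

Request:
arm_command:
  motion:
    - {"x":0,"y":2,"z":0.6,"twist":0}
    - {"x":0,"y":3,"z":0.6,"twist":0}
    - {"x":0,"y":4,"z":0.6,"twist":0}
    - {"x":0,"y":5,"z":0.6,"twist":0}
    - {"x":0,"y":5.8,"z":0.6,"twist":0}
    - {"x":0,"y":6.6,"z":0.6,"twist":0}
    - {"x":0,"y":7.4,"z":0.7,"twist":0}
    - {"x":0,"y":8.2,"z":1.2,"twist":0}
    - {"x":0,"y":8.8,"z":1.5,"twist":0}
    - {"x":0,"y":8.8,"z":1.5,"twist":0}

```text
time_s: 3.08
ee_pos: [0.5436, 0.2026, 0.1826]
tcp_rot: [-3.14, 0.0, 1.783]
contact_force: [0.4, -0.3, 0.4]
opening: -0.0003
finger_force: 0.0
```

Run:
```python
from h import *
import cv2
a=cams.camera("scene")[180:320,345:465,::-1]
c=cv2.resize(a,None,fx=4,fy=4,interpolation=2)
cv2.imwrite("pics/c2.png",cv2.convertScaleAbs(c,alpha=1.6,beta=15));s=ctrl.observe();print(s["ee_pos"],s["contact_force"])
```

```text
[0.54352207 0.20257542 0.18291297] [-0.72837404  0.66208869  0.53520262]
```

View pics/c2.png

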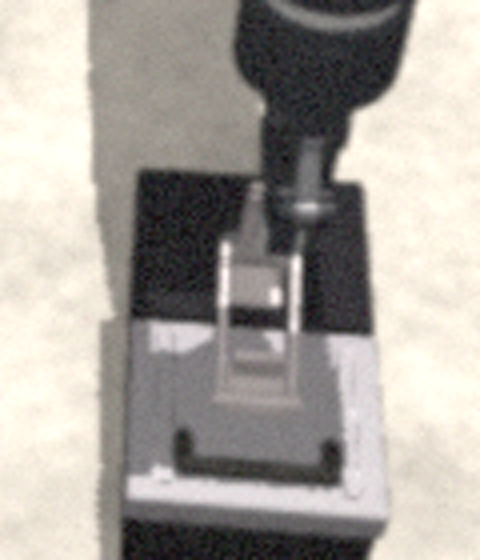

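The bar now lies beyond the keeper, at about (257,400), and the lever is still up. The fingertip at (285,240) looks offset sideways, so I'll check the centre plane.

Run:
```python
from h import *
c=np.array([.521,.1976,0]);Rb=R.from_euler("z",.211)
for n,u,v,z in[("bar",257,402,.094),("keeper",257,353,.113),("wires",259,245,.126),("levertop",258,186,.18),("corners",135,172,.09),("corners",358,184,.09),("lidfront",128,500,.09),("lidfront",387,520,.09)]:
    print(n,Rb.inv().apply(onz("scene",u/4+345,v/4+180,z)-c).round(4))
k=cams.get_calibration("scene");p=R.from_euler("xyz",k["orientation"]).inv().apply(ctrl.observe()["ee_pos"]-k["origin"])
print((p[0]/p[2]*k["fx"]+k["cx"]-345)*4,(p[1]/p[2]*k["fy"]+k["cy"]-180)*4)
```

```text
bar [0.0543 0.0036 0.094 ]
keeper [0.0365 0.0015 0.113 ]
wires [-0.0285  0.0017  0.126 ]
levertop [-0.0211 -0.0057  0.18  ]
corners [-0.1118 -0.0656  0.09  ]
corners [-0.1151  0.0653  0.09  ]
lidfront [ 0.1204 -0.0619  0.09  ]
lidfront [0.1187 0.0682 0.09  ]
271.68087226550824 246.372757119747
```

Alignment is good: the bar is at box x = 54 mm, behind the keeper. Next I'll lower the tip on the lever's +x side and sweep the lever over.

Request:
arm_command:
  motion:
    - {"x":0,"y":0,"z":2.3,"twist":0}
    - {"x":0,"y":-2.0,"z":2.3,"twist":0}
    - {"x":0,"y":-3.4,"z":2.3,"twist":0}
    - {"x":0,"y":-4.4,"z":2.2,"twist":0}
    - {"x":0,"y":-5.3,"z":2.2,"twist":0}
    - {"x":0,"y":-6.1,"z":2.4,"twist":0}
    - {"x":0,"y":-6.9,"z":2.7,"twist":0}
    - {"x":0,"y":-7.6,"z":3.1,"twist":0}
    - {"x":0,"y":-8.2,"z":3.6,"twist":0}
    - {"x":0,"y":-8.2,"z":3.6,"twist":0}

```text
time_s: 4.38
ee_pos: [0.4627, 0.1852, 0.1466]
tcp_rot: [-3.14, 0.0, 1.783]
contact_force: [-0.1, -0.5, 0.7]
opening: -0.0002
finger_force: 0.1
```

Run:
```python
from h import *
import cv2
a=cams.camera("scene")[180:320,345:465,::-1]
c=cv2.resize(a,None,fx=4,fy=4,interpolation=2)
cv2.imwrite("pics/c3.png",cv2.convertScaleAbs(c,alpha=1.6,beta=15));s=ctrl.observe();print(s["ee_pos"],s["contact_force"])
```

```text
[0.46301526 0.18526232 0.14683433] [-0.04654882 -0.88652609  0.30006979]
```

View pics/c3.png

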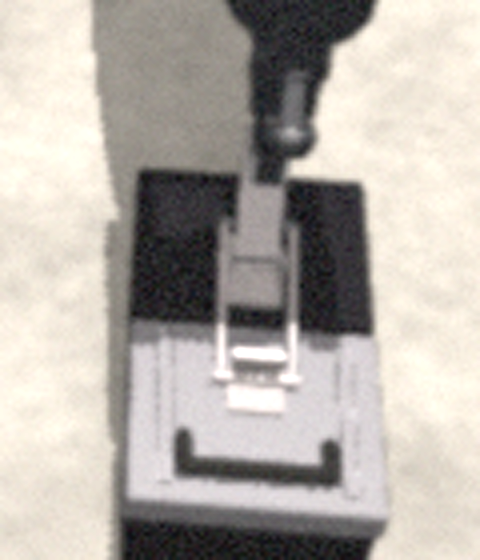

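The lever is tipped over under the finger, and the bar is hooked behind the keeper at (257,380). Now I'll press the lever fully down.

Request:
arm_command:
  motion:
    - {"x":0,"y":-0.5,"z":0.5,"twist":0}
    - {"x":0,"y":-0.9,"z":1.0,"twist":0}
    - {"x":0,"y":-1.3,"z":1.6,"twist":0}
    - {"x":0,"y":-1.6,"z":2.2,"twist":0}
    - {"x":0,"y":-1.8,"z":2.8,"twist":0}
    - {"x":0,"y":-1.9,"z":3.3,"twist":0}
    - {"x":0,"y":-1.9,"z":3.7,"twist":0}
    - {"x":0,"y":-1.9,"z":4.0,"twist":0}
    - {"x":0,"y":-1.9,"z":4.0,"twist":0}

```text
time_s: 5.55
ee_pos: [0.4447, 0.1813, 0.1084]
tcp_rot: [-3.14, 0.0, 1.783]
contact_force: [-4.6, -1.0, 8.2]
opening: 0.0003
finger_force: 4.1
```

Request:
arm_command:
  motion:
    - {"x":0,"y":0,"z":0.3,"twist":0}
    - {"x":0,"y":0,"z":0.3,"twist":0}
    - {"x":0,"y":0,"z":-2,"twist":0}
    - {"x":0,"y":0,"z":-7,"twist":0}
    - {"x":0,"y":0,"z":-12,"twist":0}
    - {"x":0,"y":0,"z":-16,"twist":0}
    - {"x":0,"y":0,"z":-16,"twist":0}
    - {"x":0,"y":0,"z":-16,"twist":0}

```text
time_s: 6.55
ee_pos: [0.4445, 0.1813, 0.2663]
tcp_rot: [-3.14, 0.0, 1.783]
contact_force: [0.3, 0.7, -1.0]
opening: -0.0002
finger_force: 0.0
```

Run:
```python
from h import *
import cv2
a=cams.camera("scene")[180:320,345:465,::-1]
c=cv2.resize(a,None,fx=4,fy=4,interpolation=2)
cv2.imwrite("pics/c4.png",cv2.convertScaleAbs(c,alpha=1.6,beta=15));s=ctrl.observe();print(s["ee_pos"],s["contact_force"])
```

```text
[0.44415904 0.18116486 0.26547484] [-0.07999649 -0.54582758 -0.32422676]
```

View pics/c4.png

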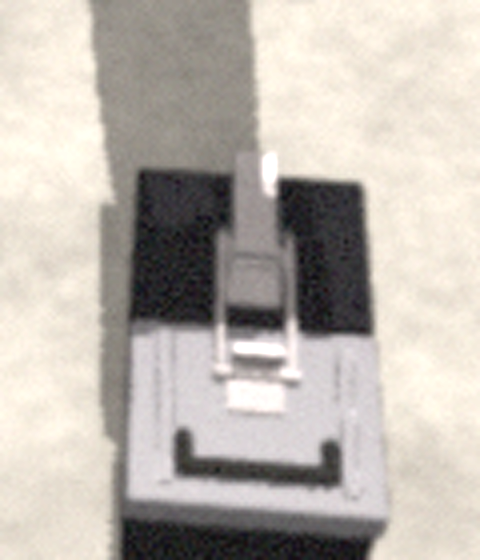

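The lever lies low, with its end at about (256,153), and the bar is behind the keeper at (257,373). I'll check numerically that the lever end is consistent with flat.

Run:
```python
from h import *
c=np.array([.521,.1976,0]);Rb=R.from_euler("z",.211);k=cams.get_calibration("scene")
for th in(0,.1,.2,.4,.6):
    w=c+Rb.apply([-.035-.075*np.cos(th)+.0025*np.sin(th),0,.106+.075*np.sin(th)+.0025*np.cos(th)])
    p=R.from_euler("xyz",k["orientation"]).inv().apply(w-k["origin"])
    print(th,(p[0]/p[2]*k["fx"]+k["cx"]-345)*4,(p[1]/p[2]*k["fy"]+k["cy"]-180)*4)
print(Rb.inv().apply(onz("scene",257/4+345,373/4+180,.098)-c))
```

```text
0 250.19490817534984 160.38880310713364
0.1 251.81280455983006 152.19161049449417
0.2 253.44252817161487 144.93637598071587
0.4 256.6792886841347 133.5758855310637
0.6 259.78387615575616 126.89512574980108
[0.03807739 0.00333784 0.098     ]
```

The image can't separate 0 from about 0.12 rad, so I'll press once more near the lever's end and read the height.

Request:
arm_command:
  motion:
    - {"x":0,"y":-1.5,"z":5,"twist":0}
    - {"x":0,"y":-1.5,"z":10,"twist":0}
    - {"x":0,"y":-1.5,"z":14.5,"twist":0}
    - {"x":0,"y":-1.5,"z":15.4,"twist":0}
    - {"x":0,"y":-1.5,"z":15.9,"twist":0}
    - {"x":0,"y":-1.5,"z":16.2,"twist":0}
    - {"x":0,"y":-1.5,"z":16.2,"twist":0}

```text
time_s: 7.48
ee_pos: [0.4302, 0.1783, 0.1083]
tcp_rot: [-3.14, 0.0, 1.783]
contact_force: [-9.8, -3.1, 13.9]
opening: -0.0001
finger_force: 7.1
```

The tip height is the same (108.3 mm) at both radii, so the lever is flat on its stop. I'll retract.

Request:
arm_command:
  motion:
    - {"x":0,"y":0,"z":-2,"twist":0}
    - {"x":0,"y":0,"z":-8,"twist":0}
    - {"x":0,"y":0,"z":-14,"twist":0}
    - {"x":0,"y":0,"z":-16,"twist":0}
    - {"x":0,"y":0,"z":-16,"twist":0}
    - {"x":0,"y":0,"z":-16,"twist":0}

```text
time_s: 8.22
ee_pos: [0.4293, 0.178, 0.2632]
tcp_rot: [-3.138, 0.0, 1.783]
contact_force: [0.1, 0.7, -0.3]
opening: 0.0
finger_force: 0.0
```

Run:
```python
from h import *
import cv2
a=cams.camera("scene")[180:320,345:465,::-1]
c=cv2.resize(a,None,fx=4,fy=4,interpolation=2)
cv2.imwrite("pics/c5.png",cv2.convertScaleAbs(c,alpha=1.6,beta=15));print(ctrl.observe()["contact_force"])
```

```text
[-0.90661289 -0.27535691 -0.654575  ]
```

View pics/c5.png

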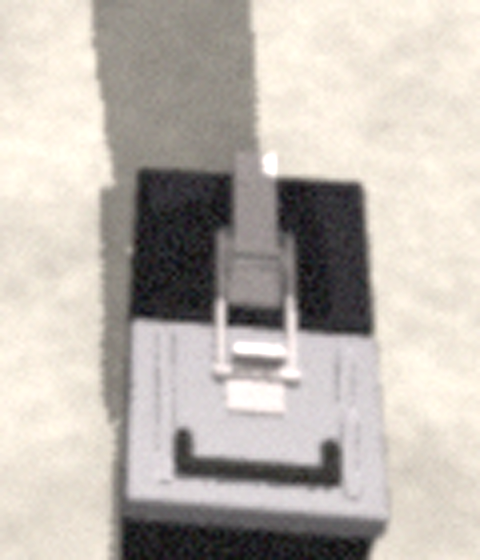

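The picture is unchanged: lever end at (256,153), bar behind the keeper at (257,373), robot clear. I'm handing it in.

```bash
python3 -c "
from bench import ctrl
print(ctrl.finish_job())"
```

```text
the job is handed in; nothing more can be done
None
```

I hooked the battery box's loop behind the keeper and pressed the lever down flat; it stayed down after release, the arm stayed clear of the organiser and loose items, and I handed the job in at about 8 s (no verdict was returned).

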